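Load the capacitor test rack in job-tray order

ROBOT

A 7-joint arm with a two-finger parallel gripper is mounted at the origin on the work surface. World frame = base frame: x ahead of the robot, y to its left, z up, the work surface at z = 0. Lengths are in m, angles in rad, forces in N, time in s.
With the tool pointing down it reaches from about 0.4 to 0.875 m from the base axis. Payload 19.3 kg.
Tool frame: the origin (TCP) lies midway between the tips of the shut fingers; the grasp point (between the pads) lies 19 mm behind it; x points along the fingers, y is the direction in which the jaws open and shut, and the axes are right-handed (so a half turn about x gives the same grasp; the last joint's range is limited). The gripper opens to 85 mm and grips with 20 to 120 N. Pads are 22 mm wide; open, the fingers measure 114 mm over their backs; the gripper's body (76 mm by 85 mm) begins 54 mm behind the grasp point. The pads swing forward as they close: fully open they stand 13 mm farther back than shut.
Start: joints at [-1.226, 0.521, -0.036, 1.599, 0.021, 1.021, -0.113], TCP at [0.252, 0.572, 0.231] pointing down, gripper open.
Joint ranges: [-2.91, 2.91], [-0.3, 2.13], [-1.5, 1.42], [0.17, 2.43], [-1.26, 4.41], [0.16, 1.93], [-2.52, 2.52]. Speed limits (rad/s): [1.89, 1.89, 2.39, 2.39, 3.01, 3.01, 3.01].

INTERFACE

Orientations are given as [roll, pitch, yaw] about the fixed x, y, z axes, in that order (R = Rz(yaw) Ry(pitch) Rx(roll)).
In Python, from workcell import bot gives the robot as it stands. The module is installed in compiled form; this text tells all that it offers.
- The arm moves only by the tool servo_tool, never from a script. Its argument "targets" is a list of rows, each an object of numbers: "x", "y", "z": the shift along the tool's x, y, z as a fraction of full scale; "wx", "wy", "wz": the turn, a rotation vector about the tool's x, y, z as a fraction of full scale. A call has 1 to 12 rows; each row is the pose to reach, as a shift and turn from the pose measured when the call began, along the tool's axes at that moment, turning the shorter way round; what a row does not reach only later rows make up. Full scale, the value 1, is 40 cm for a shift and 360 degrees for a turn. A row lasts 1/8 s, in which the tool goes at most 62.5 mm and 10.7 degrees, less where a joint would pass 70% of its speed; a pose out of reach is approached as far as the arm can. A call with a number of a shift or a turn outside -1 to 1 is refused whole. A call with a gripper value outside its range is refused whole. "grip" is the gripper command: -1 is shut, 1 is fully open, values between are in proportion, set as the call begins (left out, the last holds). The fingers move at their own pace and stop on an object; "squeeze" is the grip in N (left out, the last holds). Time passes only in rows, so rows that repeat a pose let the fingers close. It gives the time, the measured TCP pose, the force and the opening at its end, in the units of the state.
- bot.observe(): the state, without advancing time (a new reading comes with each control period).
- bot.grab_frame(name): name is "scene" or "top" or "wrist"; returns (picture, depth): 384x512x3 uint8, red, green, blue; 384x512 float32, m along the optical axis (not along the pixel's ray), 0 where there is no reading.
- bot.get_calibration(name): a dict with "intrinsics" (3x3 intrinsics, pixels), "R" (3x3) and "t" (3): a world point X has camera coordinates R X + t. Camera axes: x right, y down, z forward; pixel columns grow to the right and rows downward; lengths in m; the calibration is good to about 2 mm. A picture is of the moment at which its call begins: read the wrist's pose just before it. get_calibration takes no time and is no camera call; for the wrist camera it gives the pose at the moment of the call.
- bot.job_done(): hands the job in, once; it reports no verdict.
Trained networks look in the newest picture that a camera, given by its name, has taken for a name from the list of things; names that differ only in an ending like _2 or _b are one class to them, and where a whole thing is asked for, a point or a joint stands for the part that bears it (a point fixed in the world has none). Each returns a list of dicts, best first, with "confidence" (0 to 1); they miss things now and then, are a little off and sometimes report something else, mostly with a low value. They report only what shows in the picture. A call takes as long as a camera call. They do not tell look-alikes from the thing itself.
- bot.trace(camera, target): "mask" (384x512 bool, what is visible of it) and "pixel" ([column, row] in pixels, amid what is visible of it).
The state is a dict: "clock": time; "qpos": joint angles; "qd": joint speeds; "joint_efforts": joint torques, N m; "position": TCP position; "tool_rot": TCP orientation; "force": force on the tool from outside, world axes, zero at the start; "moment": the same for the moment, N m; "grip_width": finger opening in m.
Only numpy, scipy, OpenCV 4.12 (cv2) and the standard library are available. Lean on these libraries where they do the work, as an engineer would, in place of code of your own. Each camera call takes 0.05 s, during which the arm holds its last target. There are 200 camera calls.

TASK

Four motor capacitors wait in a row of job trays. Move them to the test rack, keeping the same left-to-right order as in the trays, so that the readings match the jobs: one capacitor in each bay, standing upright on the middle of its rubber pad. Set each one down without dropping it or tipping it over.

Things in the scene. Friction and masses are not known exactly. Their poses are not given: they have to be found in the camera images.
- tray_board: fixed plywood board, 98 x 346 mm, 12 mm thick, with four job trays in a row, nearer than or beyond the rack. Origin: centre of underside, on the bench; x away from the robot, y left along the row (yaw within 0.1). Trays at y = +126, +42, -42, -126 mm. A pot 60 mm and a bobbin 38 mm high stand 215 mm to its left and right; a screwdriver under 32 mm high lies along its far edge.
- test_rack: fixed rack: brown base, four bays, black rubber pads 60 x 60 mm (tops 14 mm above bench) at x = 0, y = +126, +42, -42, -126 mm, white barriers 3 mm thick between, posts behind (x 47 to 61 mm), all at most 28 mm above bench. Origin: on the bench under the row's middle; x away from the robot, y left (yaw within 0.1). Meter box 52 mm high at y 175 to 257 mm; low white block past right end.
- cap_tall: tall slim round motor capacitor: aluminium can, 36 mm diameter, 66 mm high, small blade terminals 10 mm above its top. Stands upright in its own job tray, underside 15 mm above the bench. Origin: centre of its underside; z up. Rigid, about 100 g; any yaw.
- cap_wide: wide round motor capacitor: aluminium can, 52 mm diameter, 50 mm high, small blade terminals 10 mm above its top. Stands upright in its own job tray, underside 15 mm above the bench. Origin: centre of its underside; z up. Rigid, about 150 g; any yaw.
- cap_oval: oval motor capacitor: aluminium can with round ends, 30 mm thick along its x, 52 mm long along its y, 60 mm high, blade terminals 10 mm above its top. Stands upright in its own job tray, underside 15 mm above the bench. Origin: centre of its underside; z up. Rigid, about 120 g; its long side lies along the row within 0.25 rad.
- cap_box: box-shaped motor capacitor: grey plastic, 28 mm thick along its x, 46 mm long along its y plus an 8 mm lug on its +y end, 40 mm high, blade terminals 10 mm above its top. Stands upright in its own job tray, underside 15 mm above the bench. Origin: centre of its underside; z up. Rigid, about 80 g; its long side lies along the row within 0.25 rad.
- tray_tall: shallow grey job tray in which the tall capacitor stands at the start; all four trays look alike. 90 mm (x) x 80 mm (y), walls 12 mm high, floor 3 mm thick, fixed on the board. Origin: centre of its underside, 12 mm above the bench; axes as the board's. It stays put and so shows the capacitor's place in the row.
- tray_wide: shallow grey job tray in which the wide capacitor stands at the start; all four trays look alike. 90 mm (x) x 80 mm (y), walls 12 mm high, floor 3 mm thick, fixed on the board. Origin: centre of its underside, 12 mm above the bench; axes as the board's. It stays put and so shows the capacitor's place in the row.
- tray_oval: shallow grey job tray in which the oval capacitor stands at the start; all four trays look alike. 90 mm (x) x 80 mm (y), walls 12 mm high, floor 3 mm thick, fixed on the board. Origin: centre of its underside, 12 mm above the bench; axes as the board's. It stays put and so shows the capacitor's place in the row.
- tray_box: shallow grey job tray in which the box capacitor stands at the start; all four trays look alike. 90 mm (x) x 80 mm (y), walls 12 mm high, floor 3 mm thick, fixed on the board. Origin: centre of its underside, 12 mm above the bench; axes as the board's. It stays put and so shows the capacitor's place in the row.
Not all that is in view belongs to the job. What is shaped like the cap_box but green or red is not meant.

How it is judged:
By the outcome, as a careful person would: the job done as asked, in the order asked, and still so for the second after the job is handed in, with the robot touching nothing.
It also fails if it takes over 106 s, if anything falls off the work surface, if the arm or the gripper's body presses on something with over 40 N, if the wrist force passes 120 N, or if a joint passes its speed limit or range.

## Working session

There is one attempt and no reset: what is moved stays moved. The work goes in short steps, Python scripts to look and compute and a tool call to move; the robot and the scene stay as the last step left them, time stands still between calls to the robot, and variables do not carry over. Pictures are saved under pics/ and viewed, on a budget of 14 in all, crops included, one or two more only if the job needs it, and the job is handed in when it is done.

Besides the shell and the picture viewer there is one more tool, called after ">>>" as a command line: name --argument value ..., lists and objects as JSON in quotes. servo_tool: Moves the arm, as the interface text tells. Shift numbers are shares of 40 cm and turn numbers shares of 360 degrees, none past 1 either way. Its arguments: {"type":"object","properties":{"targets":{"type":"array"},"grip":{"type":"number"},"squeeze":{"type":"number"}},"required":["targets"]}

```bash
mkdir -p pics
cat > h.py <<'E'
import numpy as np, cv2
from workcell import bot
def save(n,f,crop=None,scale=1):
    p,d=bot.grab_frame(n)
    q=p if crop is None else p[crop[1]:crop[3],crop[0]:crop[2]]
    cv2.imwrite('pics/'+f,cv2.resize(q[:,:,::-1],None,fx=scale,fy=scale,interpolation=cv2.INTER_CUBIC)); return p,d
def world(n,d,c=None):
    c=c or bot.get_calibration(n);K=np.array(c['intrinsics']);R=np.array(c['R']);t=np.array(c['t'])
    v,u=np.mgrid[:d.shape[0],:d.shape[1]]
    P=np.stack([(u-K[0,2])/K[0,0]*d,(v-K[1,2])/K[1,1]*d,d],-1)
    return (P-t)@R
E
python3 - <<'E'
from h import *
np.set_printoptions(precision=4,suppress=True)
o=bot.observe();print(o['clock'],o['position'],o['tool_rot'],o['grip_width'])
p,d=save('top','top.png',scale=1.5)
W=world('top',d)
for n in ['cap_tall','cap_wide','cap_oval','cap_box','tray_tall','test_rack','tray_board']:
    for r in bot.trace('top',n)[:4]:
        m=r['mask']&(d>0);w=W[m]
        print(n,round(r['confidence'],2),np.round(r['pixel']),m.sum(),np.median(w,0),w.min(0),w.max(0))
c=bot.get_calibration('top');print(c['R'],c['t'],c['intrinsics'])
E
```

```text
0.0 [0.2517 0.5717 0.2307] [-1.5104  1.5696 -1.9251] 0.0856444757642101
cap_tall 0.5 [329. 168.] 283 [ 0.6508 -0.1218  0.0817] [ 0.6357 -0.1418  0.0171] [ 0.6698 -0.1086  0.0978]
cap_tall 0.37 [286. 177.] 1130 [ 0.6507 -0.042   0.0167] [ 0.6091 -0.0844  0.0085] [ 0.7043 -0.0017  0.0771]
cap_wide 0.7 [249. 162.] 420 [0.6593 0.0447 0.0664] [0.6366 0.0217 0.0401] [0.6852 0.0668 0.0769]
cap_oval 0.9 [292. 166.] 367 [ 0.6529 -0.043   0.0762] [ 0.6398 -0.0758  0.0119] [ 0.6785 -0.0182  0.0867]
cap_box 0.83 [140. 124.] 380 [0.7684 0.2787 0.0396] [ 0.7451  0.2631 -0.0028] [0.8005 0.3023 0.052 ]
cap_box 0.72 [213. 165.] 388 [0.6681 0.1242 0.0548] [0.6525 0.099  0.0112] [0.6904 0.1547 0.0669]
cap_box 0.6 [249. 162.] 486 [0.6597 0.0439 0.0661] [0.6365 0.0192 0.0174] [0.6881 0.0688 0.0769]
cap_box 0.54 [158. 211.] 324 [0.5695 0.2438 0.0401] [0.5489 0.2198 0.0026] [0.5897 0.2686 0.0528]
tray_tall 0.88 [322. 173.] 1144 [ 0.6463 -0.1226  0.0165] [ 0.6056 -0.1671  0.0109] [ 0.6987 -0.0843  0.0841]
test_rack 0.63 [277. 259.] 10084 [ 0.4558 -0.0157  0.0151] [ 0.3974 -0.2358 -0.0027] [0.515 0.195 0.057]
tray_board 0.83 [270. 187.] 949 [0.6235 0.007  0.0119] [ 0.5992 -0.1765 -0.0021] [0.7196 0.1721 0.0291]
[[-0.0286 -0.9996  0.0073]
 [-0.996   0.0279 -0.0846]
 [ 0.0844 -0.0097 -0.9964]] [0.0465 0.6208 0.9843] [[458.0563   0.     256.0682]
 [  0.     458.0563 184.8643]
 [  0.       0.       1.    ]]
```

View pics/top.png

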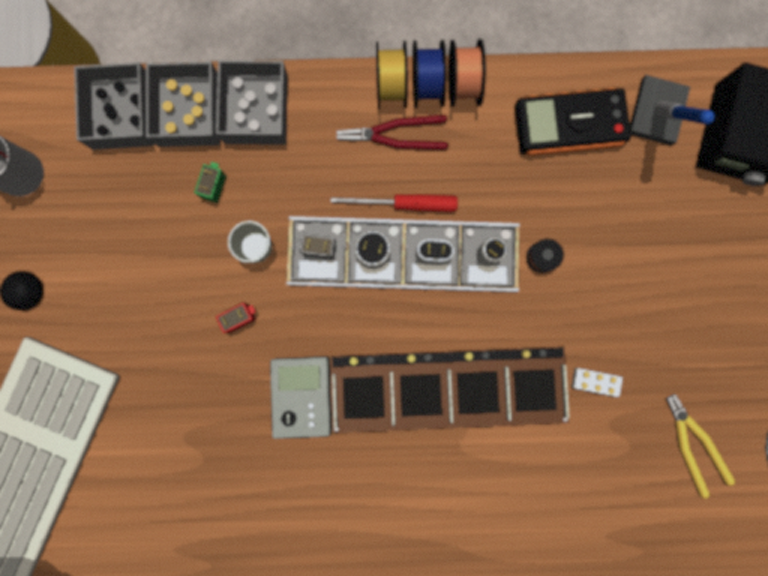

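The top view (1.5x pixels) shows the tray row: box (318,246), wide (372,249), oval (436,250), tall (493,250). Rack pads are at (363,397), (421,395), (478,392) and (535,390). Box look-alikes are the green one (208,182) and the red one (236,317), neither in a tray. I choose the grey one in the leftmost tray. The tall cap could be confused with the bobbin (545,255), which is outside the trays.

```bash
cat > m.py <<'E'
from h import *
np.set_printoptions(precision=4,suppress=True)
TOP=dict(box=.055,wide=.065,oval=.075,tall=.081)
def rect(P):
    (c,s,a)=cv2.minAreaRect((P[:,:2]*1000).astype(np.float32)); return np.round(c,1),np.round(s,1),round(a,1)
def caps(W,d,guess,base=0.0,names=None):
    for n in names or guess:
        g=guess[n]; m=(d>0)&(np.hypot(W[...,0]-g[0],W[...,1]-g[1])<.036)&(abs(W[...,2]-TOP[n]-base)<.005)
        P=W[m]; X=P[:,:2]-P[:,:2].mean(0); u,s,vt=np.linalg.svd(X,full_matrices=False); v=vt[0]*np.sign(vt[0][1])
        print(n,len(P),'mean',P.mean(0),'long-axis yaw from +y',round(float(np.arctan2(-v[0],v[1])),3),'rect',*rect(P))
def pads(p,W,d,cx,gy):
    g=p.astype(int).max(2)
    out=[]
    for y in gy:
        m=((d>0)&(g<60)&(abs(W[...,0]-cx)<.042)&(abs(W[...,1]-y)<.042)&(abs(W[...,2]-.014)<.008)).astype(np.uint8)
        n,l,s,c=cv2.connectedComponentsWithStats(m)
        if n<2: continue
        P=W[l==1+np.argmax(s[1:,4])]; out.append(P[:,:2].mean(0)); print('pad',len(P),P.mean(0),*rect(P))
    return np.array(out)
G=dict(box=(.668,.124),wide=(.659,.045),oval=(.653,-.043),tall=(.651,-.122))
E
python3 - <<'E'
from m import *
p,d=save('top','t2.png');W=world('top',d)
caps(W,d,G)
pads(p,W,d,.455,(.11,.026,-.058,-.142))
E
```

```text
box 268 mean [0.6692 0.1234 0.0556] long-axis yaw from +y -0.169 rect [670.5 127. ] [53.3 28.3] 81.0
wide 427 mean [0.6618 0.0444 0.066 ] long-axis yaw from +y 1.408 rect [663.   44.2] [49.1 50. ] 88.4
oval 294 mean [ 0.655  -0.0438  0.0764] long-axis yaw from +y -0.093 rect [655.6 -44.3] [49.2 29.9] 86.4
tall 196 mean [ 0.6531 -0.1257  0.0822] long-axis yaw from +y -0.538 rect [ 653.3 -126.4] [34.1 32.4] 43.2
pad 301 [0.4481 0.0805 0.0146] [447.5  81.3] [24.4 57.1] 88.8
pad 380 [0.4476 0.0522 0.0147] [447.7  51.7] [30.8 58.9] 88.6
pad 382 [ 0.4487 -0.0316  0.0148] [448.9 -32.3] [57.2 32.7] 0.4
pad 384 [ 0.4499 -0.1159  0.0148] [ 450.2 -115.8] [57.9 32. ] 1.3
```

```bash
cat > mv.py <<'E'
import sys
from h import *
from scipy.spatial.transform import Rotation as Ro
def plan(x,y,z,yaw,flip=0):
    """tool x down, jaws (tool y) along world yaw (+pi if flip)"""
    o=bot.observe();R=Ro.from_euler('xyz',o['tool_rot']);p=np.array(o['position'])
    a=yaw+np.pi*flip;Y=np.array([np.cos(a),np.sin(a),0]);X=np.array([0,0,-1.]);T=Ro.from_matrix(np.stack([X,Y,np.cross(X,Y)],1))
    s=R.inv().apply(np.array([x,y,z])-p)/.4; r=(R.inv()*T).as_rotvec()/(2*np.pi)
    print(dict(zip(['x','y','z','wx','wy','wz'],np.round([*s,*r],4).tolist())))
E
python3 - <<'E'
from m import *; from mv import *
o=bot.observe();print(Ro.from_euler('xyz',o['tool_rot']).as_matrix())
p,d=bot.grab_frame('top');W=world('top',d)
c=pads(p,W,d,.449,(.066,-.018,-.102,-.186))
print(bot.get_calibration('wrist'))
for f in 0,1: plan(.6,.1,.33,0,f)
E
```

```text
[[-0.      0.4031  0.9152]
 [-0.0002  0.9152 -0.4031]
 [-1.     -0.0002  0.    ]]
pad 680 [0.4479 0.0647 0.0146] [447.8  64.9] [57.6 56.9] 1.5
pad 675 [ 0.4485 -0.0193  0.0147] [448.6 -19.4] [57.3 57. ] 1.5
pad 697 [ 0.4498 -0.1031  0.0148] [ 449.8 -103. ] [58.1 57.5] 1.8
pad 678 [ 0.4508 -0.1868  0.015 ] [ 450.7 -186.7] [57.3 57.9] 0.2
{'intrinsics': array([[283.9443,   0.    , 257.6496],
       [  0.    , 283.9443, 192.4226],
       [  0.    ,   0.    ,   1.    ]]), 'R': array([[ 0.4029,  0.9152, -0.0006],
       [ 0.8786, -0.3866,  0.2804],
       [ 0.2564, -0.1135, -0.9599]]), 't': array([-0.6239, -0.0352,  0.3793])}
{'x': -0.2467, 'y': -0.7291, 'z': 1.272, 'wx': 0.184, 'wy': 0.0, 'wz': 0.0}
{'x': -0.2467, 'y': -0.7291, 'z': 1.272, 'wx': -0.316, 'wy': -0.0, 'wz': 0.0}
```

>>> servo_tool --targets '[{"x": -0.15,"y": -0.36,"z": 0.64,"wx": 0.09},{"x": -0.15,"y": -0.36,"z": 0.64,"wx": 0.09},{"x": -0.24,"y": -0.36,"z": 0.64,"wx": 0.09},{"x": -0.24,"y": -0.36,"z": 0.64,"wx": 0.09},{"x": -0.24,"y": -0.57,"z": 0.99,"wx": 0.14},{"x": -0.24,"y": -0.57,"z": 0.99,"wx": 0.14},{"x": -0.24,"y": -0.57,"z": 0.99,"wx": 0.14},{"x": -0.24,"y": -0.57,"z": 0.99,"wx": 0.14},{"x": -0.24,"y": -0.57,"z": 0.99,"wx": 0.14}]'

```text
$.targets[0]: bad value
```

Run:
```python
from mv import *
o=bot.observe();print(o['clock'],o['position'],o['qpos'])
plan(.58,0,.36,0)
```

```text
0.5 [0.2519027  0.57195647 0.2312664 ] [-1.22621664  0.52142312 -0.03626699  1.59952885  0.02121797  1.02111187
 -0.11281371]
{'x': -0.3217, 'y': -0.978, 'z': 1.327, 'wx': 0.184, 'wy': 0.0, 'wz': 0.0}
```

>>> servo_tool --targets '[{"x": -0.15,"y": -0.36,"z": 0.64,"wx": 0.09,"wy": 0,"wz": 0},{"x": -0.15,"y": -0.36,"z": 0.64,"wx": 0.09,"wy": 0,"wz": 0},{"x": -0.24,"y": -0.36,"z": 0.64,"wx": 0.09,"wy": 0,"wz": 0},{"x": -0.24,"y": -0.36,"z": 0.64,"wx": 0.09,"wy": 0,"wz": 0},{"x": -0.24,"y": -0.57,"z": 0.99,"wx": 0.14,"wy": 0,"wz": 0},{"x": -0.24,"y": -0.57,"z": 0.99,"wx": 0.14,"wy": 0,"wz": 0},{"x": -0.24,"y": -0.57,"z": 0.99,"wx": 0.14,"wy": 0,"wz": 0},{"x": -0.24,"y": -0.57,"z": 0.99,"wx": 0.14,"wy": 0,"wz": 0},{"x": -0.24,"y": -0.57,"z": 0.99,"wx": 0.14,"wy": 0,"wz": 0}]'

```text
clock: 1.62
position: [0.5237, 0.2013, 0.3276]
tool_rot: [0.74, 1.57, -0.559]
force: [-0.3, 0.9, -0.1]
grip_width: 0.0851
```

Run:
```python
from mv import *
o=bot.observe();print(o['clock'],o['position'],o['qpos'])
plan(.57,0.03,.36,0)
```

```text
1.625 [0.52367963 0.20127071 0.32758239] [-0.70110622  0.33926664  0.30620384  1.65956293 -0.10880751  1.15906111
 -0.09541412]
{'x': -0.0807, 'y': -0.0036, 'z': 0.4436, 'wx': 0.0433, 'wy': 0.0001, 'wz': -0.0001}
```

>>> servo_tool --targets '[{"x": -0.08,"y": 0,"z": 0.3,"wx": 0.03,"wy": 0,"wz": 0},{"x": -0.08,"y": 0,"z": 0.44,"wx": 0.043,"wy": 0,"wz": 0},{"x": -0.08,"y": 0,"z": 0.44,"wx": 0.043,"wy": 0,"wz": 0},{"x": -0.08,"y": 0,"z": 0.44,"wx": 0.043,"wy": 0,"wz": 0},{"x": -0.08,"y": 0,"z": 0.44,"wx": 0.043,"wy": 0,"wz": 0},{"x": -0.08,"y": 0,"z": 0.44,"wx": 0.043,"wy": 0,"wz": 0}]'

```text
clock: 2.38
position: [0.5707, 0.0334, 0.3595]
tool_rot: [1.257, 1.57, -0.31]
force: [-0.4, 0.6, 0.1]
grip_width: 0.0855
```

Run:
```python
from m import *; from mv import *
o=bot.observe();print(o['clock'],o['position'],o['qpos'])
c=bot.get_calibration('wrist')
p,d=save('wrist','w1.png',scale=1.5);W=world('wrist',d,c)
caps(W,d,G)
pads(p,W,d,.449,(.066,-.018,-.102,-.186))
plan(.6685,.1232,.16,-.16)
```

```text
2.375 [0.5707 0.0334 0.3595] [-0.4738  0.3473  0.4287  1.5864 -0.15    1.2404 -0.0146]
box 601 mean [0.667  0.1256 0.0551] long-axis yaw from +y -0.152 rect [667.6 125.4] [46.  28.3] 81.6
wide 843 mean [0.6591 0.0472 0.0655] long-axis yaw from +y 1.509 rect [659.7  46.7] [50.8 49. ] 46.5
oval 492 mean [ 0.6526 -0.0405  0.0757] long-axis yaw from +y -0.07 rect [653.3 -41.9] [50.7 30. ] 85.3
tall 296 mean [ 0.6503 -0.1214  0.0812] long-axis yaw from +y -1.204 rect [ 651.  -123.1] [35.  31.5] 4.5
pad 1250 [0.447  0.0654 0.0138] [446.4  65. ] [61.1 56.6] 0.3
pad 1096 [ 0.4481 -0.016   0.0138] [447.3 -16.8] [61.8 58.7] 0.3
pad 895 [ 0.4487 -0.1017  0.0139] [ 448.8 -102.3] [57.5 57.9] 90.0
pad 775 [ 0.45   -0.1855  0.0139] [ 449.7 -185.6] [57. 58.] 1.1
{'x': 0.4989, 'y': 0.245, 'z': -0.2239, 'wx': 0.0261, 'wy': 0.0, 'wz': -0.0001}
```

View pics/w1.png

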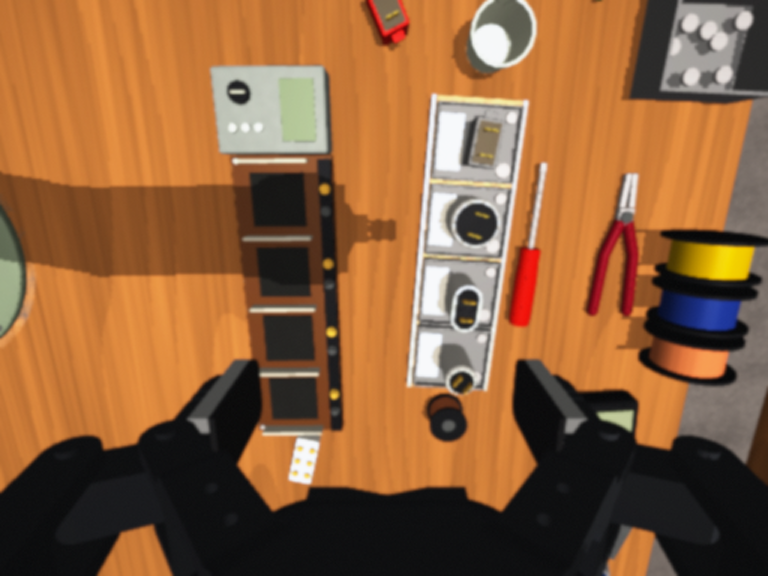

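>>> servo_tool --targets '[{"x": 0.1,"y": 0.243,"z": -0.227,"wx": 0.026,"wy": 0,"wz": 0},{"x": 0.3,"y": 0.243,"z": -0.227,"wx": 0.026,"wy": 0,"wz": 0},{"x": 0.5,"y": 0.243,"z": -0.227,"wx": 0.026,"wy": 0,"wz": 0},{"x": 0.5,"y": 0.243,"z": -0.227,"wx": 0.026,"wy": 0,"wz": 0},{"x": 0.5,"y": 0.243,"z": -0.227,"wx": 0.026,"wy": 0,"wz": 0},{"x": 0.5,"y": 0.243,"z": -0.227,"wx": 0.026,"wy": 0,"wz": 0}]' --grip 0.2 --squeeze 35

```text
clock: 3.18
position: [0.6678, 0.1245, 0.1605]
tool_rot: [1.193, 1.57, -0.536]
force: [0.5, -0.4, 0.8]
grip_width: 0.0512
```

Run:
```python
from m import *; from mv import *
o=bot.observe();print(o['clock'],o['position'],o['qpos'],o['grip_width'])
c=bot.get_calibration('wrist')
p,d=save('wrist','w2.png',scale=1.5);W=world('wrist',d,c)
caps(W,d,G,names=['box','wide'])
for r in bot.trace('wrist','cap_box')[:2]: print(r['confidence'],r['pixel'])
X=np.array([o['position'][0],o['position'][1],.055]);q=c['R']@X+c['t'];q=c['intrinsics']@q;print('tcp axis pixel*1.5',1.5*q[:2]/q[2])
```

```text
3.175 [0.6678 0.1245 0.1605] [-0.497   0.7146  0.3705  1.5213 -0.2931  0.9602 -0.1991] 0.05120009022861366
box 1430 mean [0.668  0.127  0.0553] long-axis yaw from +y -0.144 rect [667.8 126. ] [45.7 27.9] 81.0
wide 1890 mean [0.6607 0.0502 0.0655] long-axis yaw from +y 1.303 rect [660.4  48. ] [49.5 49.6] 38.0
0.86 [344.2, 2.3]
0.66 [125.6, 63.4]
tcp axis pixel*1.5 [389.0134 285.7396]
```

View pics/w2.png

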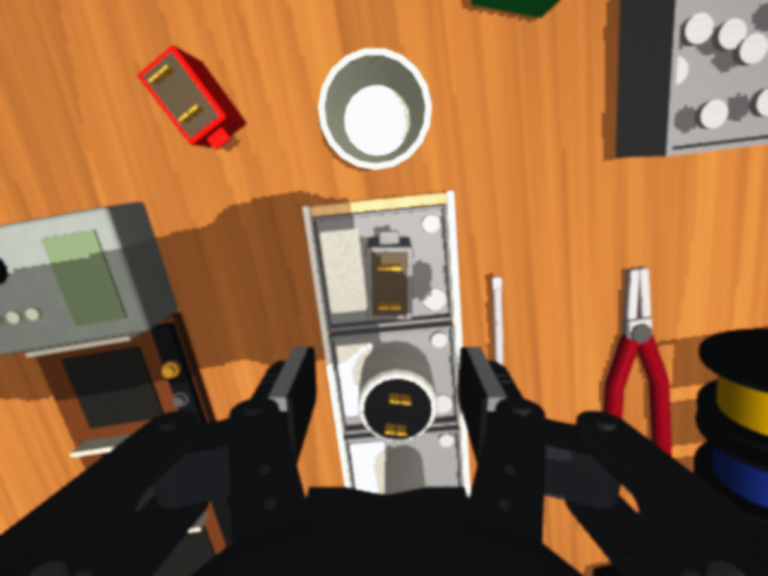

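>>> servo_tool --targets '[{"x": 0.13,"y": 0,"z": -0.004,"wx": 0,"wy": 0,"wz": 0},{"x": 0.23,"y": 0,"z": -0.004,"wx": 0,"wy": 0,"wz": 0},{"x": 0.3,"y": 0,"z": -0.004,"wx": 0,"wy": 0,"wz": 0},{"x": 0.336,"y": 0,"z": -0.004,"wx": 0,"wy": 0,"wz": 0},{"x": 0.336,"y": 0,"z": -0.004,"wx": 0,"wy": 0,"wz": 0},{"x": 0.336,"y": 0,"z": -0.004,"wx": 0,"wy": 0,"wz": 0}]'

```text
clock: 4.03
position: [0.6702, 0.1258, 0.0297]
tool_rot: [1.9, 1.565, 0.169]
force: [-0.2, -0.2, 0.3]
grip_width: 0.051
```

>>> servo_tool --targets '[{"x": 0,"y": 0,"z": 0,"wx": 0,"wy": 0,"wz": 0},{"x": 0,"y": 0,"z": 0,"wx": 0,"wy": 0,"wz": 0},{"x": 0,"y": 0,"z": 0,"wx": 0,"wy": 0,"wz": 0},{"x": 0,"y": 0,"z": 0,"wx": 0,"wy": 0,"wz": 0},{"x": 0,"y": 0,"z": 0,"wx": 0,"wy": 0,"wz": 0},{"x": 0,"y": 0,"z": 0,"wx": 0,"wy": 0,"wz": 0}]' --grip -1 --squeeze 35

```text
clock: 4.78
position: [0.6709, 0.126, 0.0311]
tool_rot: [1.935, 1.563, 0.205]
force: [-2.8, -0.6, 10.7]
grip_width: 0.0276
```

>>> servo_tool --targets '[{"x": -0.02,"y": 0,"z": 0,"wx": 0,"wy": 0,"wz": 0},{"x": -0.1,"y": 0,"z": 0,"wx": 0,"wy": 0,"wz": 0},{"x": -0.2,"y": 0,"z": 0,"wx": 0,"wy": 0,"wz": 0},{"x": -0.25,"y": 0,"z": 0,"wx": 0,"wy": 0,"wz": 0},{"x": -0.25,"y": 0,"z": 0,"wx": 0,"wy": 0,"wz": 0},{"x": -0.25,"y": 0,"z": 0,"wx": 0,"wy": 0,"wz": 0}]'

```text
clock: 5.52
position: [0.6696, 0.1259, 0.1299]
tool_rot: [1.951, 1.565, 0.221]
force: [-0.4, -0.0, -1.3]
grip_width: 0.0273
```

Run:
```python
from m import *; from mv import *
o=bot.observe();print(o['clock'],o['position'],o['qpos'],o['grip_width'])
# rack model from both cameras' averages
P=np.array([[.4472,.0650],[.4480,-.0185],[.4493,-.1026],[.4504,-.1863]])
s=np.array([.126,.042,-.042,-.126]);k=np.polyfit(s,P,1);print('rack',k[1],'yaw',-k[0][0]); Q=s[:,None]*k[0]+k[1];print(Q)
plan(*Q[0],.135,.012)
```

```text
5.525 [0.6696 0.1259 0.1299] [-0.4904  0.7495  0.3572  1.5411 -0.3088  0.9009 -0.1891] 0.027328448672304283
rack [ 0.4487 -0.0606] yaw 0.012976190476191023
[[ 0.4471  0.0651]
 [ 0.4482 -0.0187]
 [ 0.4493 -0.1025]
 [ 0.4504 -0.1863]]
{'x': -0.0163, 'y': -0.5249, 'z': 0.2384, 'wx': -0.0273, 'wy': -0.0003, 'wz': -0.0009}
```

>>> servo_tool --targets '[{"x": -0.02,"y": -0.12,"z": 0.05,"wx": -0.01,"wy": 0,"wz": -0.001},{"x": -0.02,"y": -0.26,"z": 0.12,"wx": -0.02,"wy": 0,"wz": -0.001},{"x": -0.02,"y": -0.4,"z": 0.18,"wx": -0.027,"wy": 0,"wz": -0.001},{"x": -0.02,"y": -0.525,"z": 0.238,"wx": -0.027,"wy": 0,"wz": -0.001},{"x": -0.02,"y": -0.525,"z": 0.238,"wx": -0.027,"wy": 0,"wz": -0.001},{"x": -0.02,"y": -0.525,"z": 0.238,"wx": -0.027,"wy": 0,"wz": -0.001},{"x": -0.02,"y": -0.525,"z": 0.238,"wx": -0.027,"wy": 0,"wz": -0.001}]'

```text
clock: 6.4
position: [0.4478, 0.0654, 0.1361]
tool_rot: [-2.856, 1.569, 1.866]
force: [1.0, 1.0, -2.6]
grip_width: 0.0271
```

```bash
cat > held.py <<'E'
from m import *; from mv import *
def held(n,H,pic=None):
    o=bot.observe();t=o['position'];print(o['clock'],t,Ro.from_euler('xyz',o['tool_rot']).as_matrix()[:,0],o['grip_width'])
    c=bot.get_calibration('wrist');p,d=save('wrist',pic or 'tmp.png',scale=1.5);W=world('wrist',d,c)
    m=(d>0)&(np.hypot(W[...,0]-t[0],W[...,1]-t[1])<.034)&(W[...,2]>t[2]+.012)
    P=W[m];
    if len(P):
        h=np.histogram(P[:,2]-t[2],bins=np.arange(.0,.09,.003));print('rel z hist',dict(zip(np.round(h[1][:-1]*1000),h[0])))
    pads(p,W,d,.449,(.066,-.018,-.102,-.186))
E
python3 - <<'E'
from held import *
held('box',.04,'w3.png')
plan(.4471,.0651,.031,.013)
E
```

```text
6.4 [0.4478 0.0654 0.1361] [-0.0004  0.0014 -1.    ] 0.027133476886508308
rel z hist {np.float64(0.0): np.int64(0), np.float64(3.0): np.int64(0), np.float64(6.0): np.int64(0), np.float64(9.0): np.int64(0), np.float64(12.0): np.int64(279), np.float64(15.0): np.int64(617), np.float64(18.0): np.int64(283), np.float64(21.0): np.int64(1951), np.float64(24.0): np.int64(2984), np.float64(27.0): np.int64(456), np.float64(30.0): np.int64(423), np.float64(33.0): np.int64(308), np.float64(36.0): np.int64(591), np.float64(39.0): np.int64(184), np.float64(42.0): np.int64(369), np.float64(45.0): np.int64(527), np.float64(48.0): np.int64(419), np.float64(51.0): np.int64(574), np.float64(54.0): np.int64(1000), np.float64(57.0): np.int64(172), np.float64(60.0): np.int64(7), np.float64(63.0): np.int64(110), np.float64(66.0): np.int64(450), np.float64(69.0): np.int64(564), np.float64(72.0): np.int64(963), np.float64(75.0): np.int64(1014), np.float64(78.0): np.int64(1409), np.float64(81.0): np.int64(1602), np.float64(84.0): np.int64(1813)}
pad 2683 [0.4462 0.0741 0.0138] [446.6  66. ] [59.7 59.5] 0.7
pad 940 [ 0.4483 -0.086   0.0139] [448.8 -86.8] [59.7 27.4] 0.6
{'x': 0.2628, 'y': -0.0014, 'z': 0.001, 'wx': -0.0004, 'wy': -0.0002, 'wz': 0.0001}
```

View pics/w3.png

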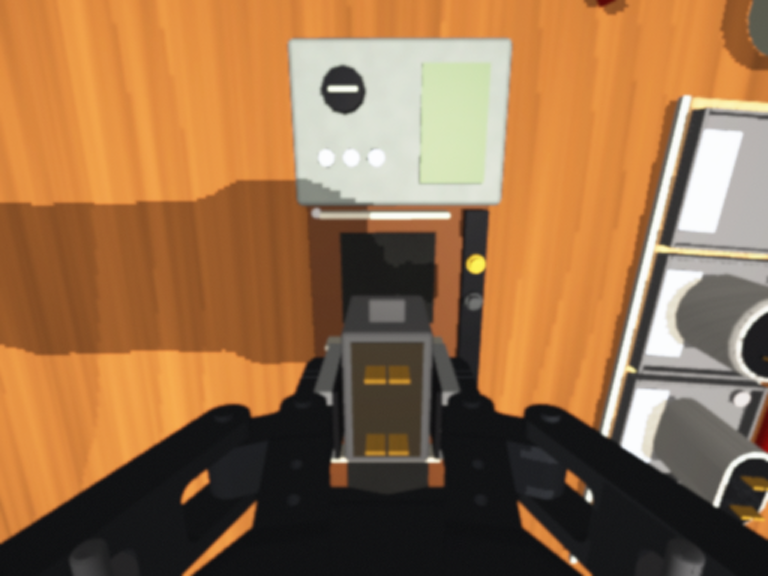

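>>> servo_tool --targets '[{"x": 0.1,"y": -0.001,"z": 0,"wx": 0,"wy": 0,"wz": 0},{"x": 0.19,"y": -0.001,"z": 0,"wx": 0,"wy": 0,"wz": 0},{"x": 0.235,"y": -0.001,"z": 0,"wx": 0,"wy": 0,"wz": 0},{"x": 0.25,"y": -0.001,"z": 0,"wx": 0,"wy": 0,"wz": 0},{"x": 0.257,"y": -0.001,"z": 0,"wx": 0,"wy": 0,"wz": 0},{"x": 0.262,"y": -0.001,"z": 0,"wx": 0,"wy": 0,"wz": 0},{"x": 0.266,"y": -0.001,"z": 0,"wx": 0,"wy": 0,"wz": 0},{"x": 0.267,"y": -0.001,"z": 0,"wx": 0,"wy": 0,"wz": 0},{"x": 0.267,"y": -0.001,"z": 0,"wx": 0,"wy": 0,"wz": 0}]'

```text
clock: 7.58
position: [0.4476, 0.0657, 0.03]
tool_rot: [2.889, 1.569, 1.329]
force: [-2.8, 1.1, 13.6]
grip_width: 0.0271
```

>>> servo_tool --targets '[{"x": 0,"y": 0,"z": 0,"wx": 0,"wy": 0,"wz": 0},{"x": 0,"y": 0,"z": 0,"wx": 0,"wy": 0,"wz": 0},{"x": 0,"y": 0,"z": 0,"wx": 0,"wy": 0,"wz": 0},{"x": 0,"y": 0,"z": 0,"wx": 0,"wy": 0,"wz": 0}]'

```text
clock: 8.07
position: [0.4477, 0.0657, 0.0301]
tool_rot: [2.841, 1.569, 1.281]
force: [-0.9, -0.5, 3.8]
grip_width: 0.0276
```

>>> servo_tool --targets '[{"x": 0,"y": 0,"z": 0,"wx": 0,"wy": 0,"wz": 0},{"x": 0,"y": 0,"z": 0,"wx": 0,"wy": 0,"wz": 0},{"x": 0,"y": 0,"z": 0,"wx": 0,"wy": 0,"wz": 0},{"x": 0,"y": 0,"z": 0,"wx": 0,"wy": 0,"wz": 0},{"x": -0.04,"y": 0,"z": 0,"wx": 0,"wy": 0,"wz": 0},{"x": -0.15,"y": 0,"z": 0,"wx": 0,"wy": 0,"wz": 0},{"x": -0.3,"y": 0,"z": 0,"wx": 0,"wy": 0,"wz": 0},{"x": -0.4,"y": 0,"z": 0,"wx": 0,"wy": 0,"wz": 0},{"x": -0.4,"y": 0,"z": 0,"wx": 0,"wy": 0,"wz": 0},{"x": -0.4,"y": 0,"z": 0,"wx": 0,"wy": 0,"wz": 0}]' --grip 0

```text
clock: 9.32
position: [0.4473, 0.0655, 0.1897]
tool_rot: [2.992, 1.569, 1.432]
force: [-0.4, -1.2, -0.1]
grip_width: 0.0426
```

Run:
```python
from m import *; from mv import *
o=bot.observe();print(o['clock'],o['position'],o['grip_width'])
c=bot.get_calibration('wrist');p,d=save('wrist','w4.png');W=world('wrist',d,c)
caps(W,d,dict(box=(.447,.065)),base=-.001)
p,d=save('top','t4.png');W=world('top',d);caps(W,d,dict(box=(.447,.065)),base=-.001)
print('wide hover, jaws along board x')
plan(.660,.0465,.15,.03)
```

```text
9.325 [0.4473 0.0655 0.1897] 0.042567688629295386
box 1186 mean [0.4455 0.0665 0.0542] long-axis yaw from +y 0.023 rect [445.5  65.3] [27.9 45.7] 0.7m.py:9: RuntimeWarning: Mean of empty slice.
  P=W[m]; X=P[:,:2]-P[:,:2].mean(0); u,s,vt=np.linalg.svd(X,full_matrices=False); v=vt[0]*np.sign(vt[0][1])
  ret = um.true_divide(
Traceback (most recent call last):
  File "m.py", line 9, in caps
    P=W[m]; X=P[:,:2]-P[:,:2].mean(0); u,s,vt=np.linalg.svd(X,full_matrices=False); v=vt[0]*np.sign(vt[0][1])
                                                                                      ~~^^^
IndexError: index 0 is out of bounds for axis 0 with size 0
```

>>> servo_tool --targets '[{"x": 0,"y": 0.13,"z": 0.01,"wx": 0,"wy": 0,"wz": 0},{"x": 0,"y": 0.27,"z": 0.02,"wx": 0,"wy": 0,"wz": 0},{"x": 0.04,"y": 0.4,"z": 0.03,"wx": 0,"wy": 0,"wz": 0},{"x": 0.08,"y": 0.53,"z": 0.045,"wx": 0,"wy": 0,"wz": 0},{"x": 0.1,"y": 0.53,"z": 0.045,"wx": 0,"wy": 0,"wz": 0},{"x": 0.1,"y": 0.53,"z": 0.045,"wx": 0,"wy": 0,"wz": 0},{"x": 0.1,"y": 0.53,"z": 0.045,"wx": 0,"wy": 0,"wz": 0}]' --grip 0.7

```text
clock: 10.3
position: [0.6585, 0.0497, 0.1492]
tool_rot: [-2.421, 1.569, 2.302]
force: [0.1, -0.4, 0.7]
grip_width: 0.0727
```

Run:
```python
from m import *; from mv import *
o=bot.observe();print(o['clock'],o['position'],o['grip_width'])
c=bot.get_calibration('wrist');p,d=save('wrist','w5.png');W=world('wrist',d,c)
g=(.660,.0475)
m=(d>0)&(np.hypot(W[...,0]-g[0],W[...,1]-g[1])<.036)&(abs(W[...,2]-.065)<.006)
(x,y),r=cv2.minEnclosingCircle((W[m][:,:2]*1000).astype(np.float32));print(m.sum(),x,y,r)
caps(W,d,dict(wide=g))
plan(.660,.0475,.030,.013)
```

```text
10.3 [0.6585 0.0497 0.1492] 0.07270698152941094
2644 660.3901977539062 46.94016647338867 25.685550689697266
wide 2621 mean [0.6602 0.0487 0.0655] long-axis yaw from +y 1.35 rect [660.3  47.1] [50.4 49.9] 46.8
{'x': 0.2989, 'y': 0.0033, 'z': 0.0062, 'wx': -0.0004, 'wy': -0.0003, 'wz': 0.0001}
```

>>> servo_tool --targets '[{"x": 0.1,"y": 0.004,"z": 0.007,"wx": 0,"wy": 0,"wz": 0},{"x": 0.2,"y": 0.004,"z": 0.007,"wx": 0,"wy": 0,"wz": 0},{"x": 0.27,"y": 0.004,"z": 0.007,"wx": 0,"wy": 0,"wz": 0},{"x": 0.3,"y": 0.004,"z": 0.007,"wx": 0,"wy": 0,"wz": 0},{"x": 0.305,"y": 0.004,"z": 0.007,"wx": 0,"wy": 0,"wz": 0},{"x": 0.305,"y": 0.004,"z": 0.007,"wx": 0,"wy": 0,"wz": 0}]'

```text
clock: 11.1
position: [0.6609, 0.0473, 0.0288]
tool_rot: [2.69, 1.569, 1.129]
force: [1.5, 1.0, 0.5]
grip_width: 0.0726
```

>>> servo_tool --targets '[{"x": 0,"y": 0,"z": 0,"wx": 0,"wy": 0,"wz": 0},{"x": 0,"y": 0,"z": 0,"wx": 0,"wy": 0,"wz": 0},{"x": 0,"y": 0,"z": 0,"wx": 0,"wy": 0,"wz": 0},{"x": 0,"y": 0,"z": 0,"wx": 0,"wy": 0,"wz": 0},{"x": 0,"y": 0,"z": 0,"wx": 0,"wy": 0,"wz": 0},{"x": 0,"y": 0,"z": 0,"wx": 0,"wy": 0,"wz": 0}]' --grip -1 --squeeze 35

```text
clock: 11.85
position: [0.6615, 0.0474, 0.0302]
tool_rot: [2.317, 1.567, 0.757]
force: [-1.9, 0.3, 11.8]
grip_width: 0.0512
```

>>> servo_tool --targets '[{"x": -0.02,"y": 0,"z": 0,"wx": 0,"wy": 0,"wz": 0},{"x": -0.1,"y": 0,"z": 0,"wx": 0,"wy": 0,"wz": 0},{"x": -0.2,"y": 0,"z": 0,"wx": 0,"wy": 0,"wz": 0},{"x": -0.25,"y": 0,"z": 0,"wx": 0,"wy": 0,"wz": 0},{"x": -0.25,"y": 0,"z": 0,"wx": 0,"wy": 0,"wz": 0},{"x": -0.25,"y": 0,"z": 0,"wx": 0,"wy": 0,"wz": 0}]'

```text
clock: 12.6
position: [0.6607, 0.0473, 0.129]
tool_rot: [2.755, 1.568, 1.195]
force: [-0.1, 0.2, -1.8]
grip_width: 0.051
```

```bash
cat > hc.py <<'E'
from m import *; from mv import *
def hc(top,rad,pic):
    """held can: centre of its top face relative to TCP; top = expected top height above TCP"""
    o=bot.observe();t=np.array(o['position']);print(o['clock'],t,o['grip_width'],'down axis',Ro.from_euler('xyz',o['tool_rot']).as_matrix()[:,0])
    c=bot.get_calibration('wrist');p,d=save('wrist',pic,scale=1.5);W=world('wrist',d,c)
    m=(d>0)&(np.hypot(W[...,0]-t[0],W[...,1]-t[1])<rad)&(W[...,2]-t[2]>.01)&(W[...,2]-t[2]<.07)
    z=W[m][:,2]-t[2];h,e=np.histogram(z,bins=np.arange(.01,.07,.002));print('z hist mm',dict(zip((e[:-1]*1000).round().astype(int).tolist(),h.tolist())))
    k=(d>0)&(np.hypot(W[...,0]-t[0],W[...,1]-t[1])<rad)&(abs(W[...,2]-t[2]-top)<.004);P=W[k]
    print('top',len(P),P.mean(0)-t,'rect rel',np.array(rect(P)[0])-1000*t[:2],rect(P)[1:])
    return p,d,W
E
python3 - <<'E'
from hc import *
hc(.033,.024,'w6.png')
plan(.4482,-.0187,.14,.013)
E
```

```text
12.6 [0.6607 0.0473 0.129 ] 0.05099383209287425 down axis [ 0.0009  0.0023 -1.    ]
z hist mm {10: 17, 12: 24, 14: 27, 16: 22, 18: 26, 20: 29, 22: 23, 24: 35, 26: 32, 28: 51, 30: 159, 32: 504, 34: 5214, 36: 1896, 38: 172, 40: 196, 42: 217, 44: 171, 46: 0, 48: 0, 50: 0, 52: 0, 54: 0, 56: 0, 58: 0, 60: 0, 62: 0, 64: 0, 66: 0}
top 7667 [-0.0001  0.0029  0.0353] rect rel [-0.0608  0.303 ] (array([47.5, 47.5]), 67.2)
{'x': -0.0285, 'y': -0.5327, 'z': 0.1591, 'wx': -0.0004, 'wy': -0.0003, 'wz': -0.0001}
```

>>> servo_tool --targets '[{"x": -0.03,"y": -0.13,"z": 0.04,"wx": 0,"wy": 0,"wz": 0},{"x": -0.03,"y": -0.26,"z": 0.08,"wx": 0,"wy": 0,"wz": 0},{"x": -0.03,"y": -0.4,"z": 0.12,"wx": 0,"wy": 0,"wz": 0},{"x": -0.03,"y": -0.533,"z": 0.159,"wx": 0,"wy": 0,"wz": 0},{"x": -0.03,"y": -0.533,"z": 0.159,"wx": 0,"wy": 0,"wz": 0},{"x": -0.03,"y": -0.533,"z": 0.159,"wx": 0,"wy": 0,"wz": 0},{"x": -0.03,"y": -0.533,"z": 0.159,"wx": 0,"wy": 0,"wz": 0}]'

```text
clock: 13.52
position: [0.4488, -0.0184, 0.1402]
tool_rot: [2.894, 1.569, 1.334]
force: [-0.0, -0.4, -2.3]
grip_width: 0.0508
```

Run:
```python
from hc import *
p,d,W=hc(.035,.026,'w7.png')
plan(.4482,-.0187,.0285,.013)
```

```text
13.525 [ 0.4488 -0.0184  0.1402] 0.050837650619523445 down axis [ 0.0004  0.0018 -1.    ]
z hist mm {10: 91, 12: 110, 14: 93, 16: 114, 18: 113, 20: 120, 22: 117, 24: 145, 26: 129, 28: 172, 30: 381, 32: 727, 34: 5089, 36: 2377, 38: 228, 40: 306, 42: 203, 44: 203, 46: 0, 48: 0, 50: 0, 52: 3, 54: 6, 56: 16, 58: 11, 60: 0, 62: 0, 64: 7, 66: 25}
top 8535 [-0.001   0.0031  0.0354] rect rel [-0.9293 -0.0581] (array([49.8, 50.5]), 47.3)
{'x': 0.2793, 'y': -0.0014, 'z': 0.001, 'wx': -0.0003, 'wy': -0.0003, 'wz': -0.0001}
```

View pics/w7.png

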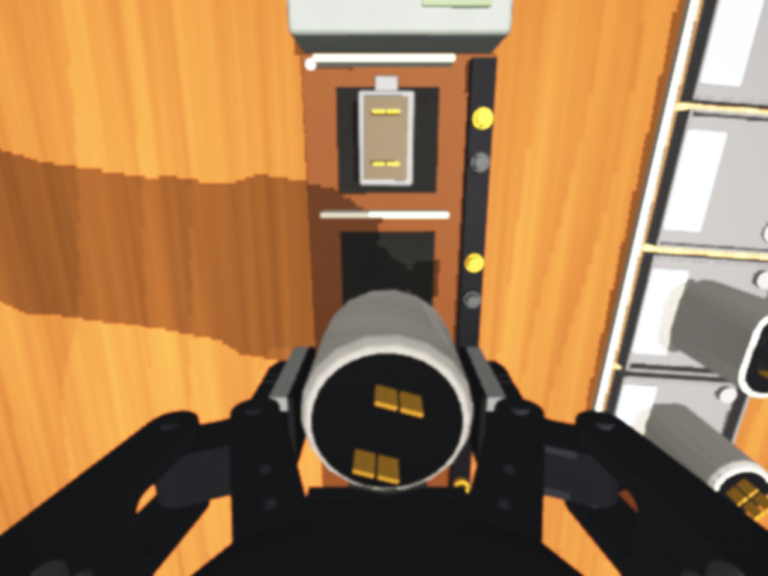

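>>> servo_tool --targets '[{"x": 0.1,"y": -0.001,"z": 0.001,"wx": 0,"wy": 0,"wz": 0},{"x": 0.2,"y": -0.001,"z": 0.001,"wx": 0,"wy": 0,"wz": 0},{"x": 0.25,"y": -0.001,"z": 0.001,"wx": 0,"wy": 0,"wz": 0},{"x": 0.264,"y": -0.001,"z": 0.001,"wx": 0,"wy": 0,"wz": 0},{"x": 0.271,"y": -0.001,"z": 0.001,"wx": 0,"wy": 0,"wz": 0},{"x": 0.275,"y": -0.001,"z": 0.001,"wx": 0,"wy": 0,"wz": 0},{"x": 0.278,"y": -0.001,"z": 0.001,"wx": 0,"wy": 0,"wz": 0},{"x": 0.279,"y": -0.001,"z": 0.001,"wx": 0,"wy": 0,"wz": 0},{"x": 0.279,"y": -0.001,"z": 0.001,"wx": 0,"wy": 0,"wz": 0},{"x": 0.279,"y": -0.001,"z": 0.001,"wx": 0,"wy": 0,"wz": 0}]'

```text
clock: 14.82
position: [0.4487, -0.0186, 0.0292]
tool_rot: [2.582, 1.568, 1.023]
force: [-1.4, 0.3, 8.6]
grip_width: 0.0507
```

Contact made (8.6 N). I'll release and rise.

>>> servo_tool --targets '[{"x": 0,"y": 0,"z": 0,"wx": 0,"wy": 0,"wz": 0},{"x": 0,"y": 0,"z": 0,"wx": 0,"wy": 0,"wz": 0},{"x": 0,"y": 0,"z": 0,"wx": 0,"wy": 0,"wz": 0},{"x": 0,"y": 0,"z": 0,"wx": 0,"wy": 0,"wz": 0},{"x": -0.04,"y": 0,"z": 0,"wx": 0,"wy": 0,"wz": 0},{"x": -0.15,"y": 0,"z": 0,"wx": 0,"wy": 0,"wz": 0},{"x": -0.3,"y": 0,"z": 0,"wx": 0,"wy": 0,"wz": 0},{"x": -0.4,"y": 0,"z": 0,"wx": 0,"wy": 0,"wz": 0},{"x": -0.4,"y": 0,"z": 0,"wx": 0,"wy": 0,"wz": 0},{"x": -0.4,"y": 0,"z": 0,"wx": 0,"wy": 0,"wz": 0}]' --grip 0.5

```text
clock: 16.08
position: [0.4482, -0.0187, 0.1888]
tool_rot: [2.717, 1.568, 1.158]
force: [0.5, 0.2, -0.3]
grip_width: 0.0638
```

Run:
```python
from m import *; from mv import *
o=bot.observe();print(o['clock'],o['position'],o['grip_width'])
c=bot.get_calibration('wrist');p,d=save('wrist','w8.png');W=world('wrist',d,c)
caps(W,d,dict(wide=(.448,-.019)),base=-.001)
plan(.6535,-.0415,.16,-.08)
```

```text
16.075 [ 0.4482 -0.0187  0.1888] 0.06382396939028039
wide 1979 mean [ 0.4467 -0.0177  0.0645] long-axis yaw from +y 1.485 rect [446.4 -19.1] [50.7 50.1] 3.1
{'x': 0.071, 'y': 0.5131, 'z': 0.0626, 'wx': 0.0145, 'wy': -0.0003, 'wz': 0.0}
```

>>> servo_tool --targets '[{"x": 0,"y": 0.13,"z": 0.015,"wx": 0.004,"wy": 0,"wz": 0},{"x": 0,"y": 0.27,"z": 0.03,"wx": 0.008,"wy": 0,"wz": 0},{"x": 0.03,"y": 0.4,"z": 0.045,"wx": 0.014,"wy": 0,"wz": 0},{"x": 0.06,"y": 0.513,"z": 0.062,"wx": 0.014,"wy": 0,"wz": 0},{"x": 0.07,"y": 0.513,"z": 0.062,"wx": 0.014,"wy": 0,"wz": 0},{"x": 0.07,"y": 0.513,"z": 0.062,"wx": 0.014,"wy": 0,"wz": 0},{"x": 0.07,"y": 0.513,"z": 0.062,"wx": 0.014,"wy": 0,"wz": 0}]' --grip 0.2

```text
clock: 17.0
position: [0.6527, -0.0412, 0.1605]
tool_rot: [-2.849, 1.569, 1.787]
force: [-0.6, -0.2, -0.2]
grip_width: 0.0511
```

Run:
```python
from m import *; from mv import *
o=bot.observe();print(o['clock'],o['position'],o['grip_width'],o['qpos'])
c=bot.get_calibration('wrist');p,d=save('wrist','w9.png',scale=1.5);W=world('wrist',d,c)
caps(W,d,dict(oval=(.6535,-.0415)))
plan(.6535,-.0415,.035,-.08)
```

```text
17.0 [ 0.6527 -0.0412  0.1605] 0.05105480528289218 [-0.2903  0.6852  0.4192  1.5975 -0.3298  0.9302  0.1671]
oval 1739 mean [ 0.6535 -0.0405  0.0756] long-axis yaw from +y -0.085 rect [653.5 -41.9] [51.1 29.8] 85.2
{'x': 0.3144, 'y': 0.0014, 'z': 0.0017, 'wx': 0.0006, 'wy': -0.0004, 'wz': 0.0}
```

View pics/w9.png

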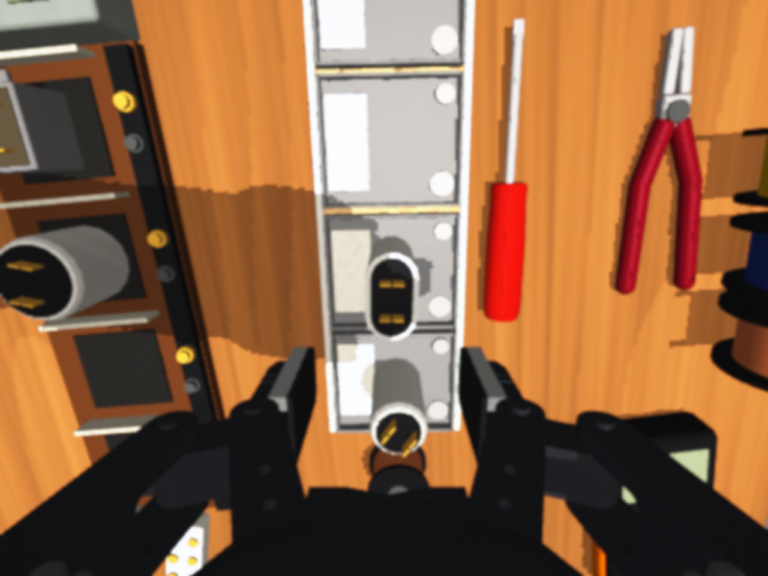

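>>> servo_tool --targets '[{"x": 0.1,"y": 0.002,"z": 0.002,"wx": 0,"wy": 0,"wz": 0},{"x": 0.2,"y": 0.002,"z": 0.002,"wx": 0,"wy": 0,"wz": 0},{"x": 0.28,"y": 0.002,"z": 0.002,"wx": 0,"wy": 0,"wz": 0},{"x": 0.314,"y": 0.002,"z": 0.002,"wx": 0,"wy": 0,"wz": 0},{"x": 0.314,"y": 0.002,"z": 0.002,"wx": 0,"wy": 0,"wz": 0},{"x": 0.314,"y": 0.002,"z": 0.002,"wx": 0,"wy": 0,"wz": 0}]'

```text
clock: 17.8
position: [0.6545, -0.0418, 0.0367]
tool_rot: [2.449, 1.568, 0.801]
force: [-0.1, -0.7, 0.1]
grip_width: 0.0511
```

>>> servo_tool --targets '[{"x": 0,"y": 0,"z": 0,"wx": 0,"wy": 0,"wz": 0},{"x": 0,"y": 0,"z": 0,"wx": 0,"wy": 0,"wz": 0},{"x": 0,"y": 0,"z": 0,"wx": 0,"wy": 0,"wz": 0},{"x": 0,"y": 0,"z": 0,"wx": 0,"wy": 0,"wz": 0},{"x": 0,"y": 0,"z": 0,"wx": 0,"wy": 0,"wz": 0},{"x": 0,"y": 0,"z": 0,"wx": 0,"wy": 0,"wz": 0}]' --grip -1 --squeeze 35

```text
clock: 18.55
position: [0.6552, -0.0418, 0.038]
tool_rot: [2.212, 1.566, 0.565]
force: [-2.2, 0.8, 9.6]
grip_width: 0.0294
```

>>> servo_tool --targets '[{"x": -0.02,"y": 0,"z": 0,"wx": 0,"wy": 0,"wz": 0},{"x": -0.1,"y": 0,"z": 0,"wx": 0,"wy": 0,"wz": 0},{"x": -0.2,"y": 0,"z": 0,"wx": 0,"wy": 0,"wz": 0},{"x": -0.28,"y": 0,"z": 0,"wx": 0,"wy": 0,"wz": 0},{"x": -0.28,"y": 0,"z": 0,"wx": 0,"wy": 0,"wz": 0},{"x": -0.28,"y": 0,"z": 0,"wx": 0,"wy": 0,"wz": 0}]'

```text
clock: 19.3
position: [0.6545, -0.0418, 0.1498]
tool_rot: [2.291, 1.566, 0.644]
force: [-0.2, 0.3, -1.9]
grip_width: 0.0294
```

Run:
```python
from hc import *
hc(.04,.026,'w10.png')
plan(.4493,-.1025,.15,.013)
```

```text
19.3 [ 0.6545 -0.0418  0.1498] 0.0294311736857855 down axis [ 0.0035  0.0026 -1.    ]
z hist mm {10: 137, 12: 113, 14: 140, 16: 146, 18: 149, 20: 160, 22: 142, 24: 182, 26: 175, 28: 180, 30: 178, 32: 175, 34: 333, 36: 3771, 38: 2187, 40: 267, 42: 295, 44: 343, 46: 389, 48: 107, 50: 147, 52: 137, 54: 158, 56: 164, 58: 34, 60: 2, 62: 4, 64: 82, 66: 155}
top 6520 [-0.0016  0.0031  0.0381] rect rel [-3.3794  1.1989] (array([48.5, 44.6]), 53.2)
{'x': -0.0034, 'y': -0.4993, 'z': 0.1904, 'wx': -0.0142, 'wy': -0.0004, 'wz': -0.0004}
```

>>> servo_tool --targets '[{"x": -0.01,"y": -0.12,"z": 0.045,"wx": -0.005,"wy": 0,"wz": 0},{"x": -0.01,"y": -0.25,"z": 0.095,"wx": -0.01,"wy": 0,"wz": 0},{"x": -0.01,"y": -0.38,"z": 0.145,"wx": -0.014,"wy": 0,"wz": 0},{"x": -0.01,"y": -0.5,"z": 0.19,"wx": -0.014,"wy": 0,"wz": -0.0004},{"x": -0.01,"y": -0.5,"z": 0.19,"wx": -0.014,"wy": 0,"wz": -0.0004},{"x": -0.01,"y": -0.5,"z": 0.19,"wx": -0.014,"wy": 0,"wz": -0.0004},{"x": -0.01,"y": -0.5,"z": 0.19,"wx": -0.014,"wy": 0,"wz": -0.0004}]'

```text
clock: 20.23
position: [0.4497, -0.1021, 0.1524]
tool_rot: [-3.126, 1.568, 1.599]
force: [-0.2, -0.1, 0.0]
grip_width: 0.0299
```

Run:
```python
from hc import *
hc(.0375,.026,'w11.png')
plan(.4493,-.1025,.0355,.013)
```

```text
20.225 [ 0.4497 -0.1021  0.1524] 0.02993633012425881 down axis [-0.0001  0.0023 -1.    ]
z hist mm {10: 131, 12: 128, 14: 127, 16: 149, 18: 134, 20: 156, 22: 161, 24: 156, 26: 178, 28: 180, 30: 178, 32: 172, 34: 285, 36: 3517, 38: 2490, 40: 262, 42: 301, 44: 334, 46: 375, 48: 123, 50: 131, 52: 147, 54: 155, 56: 157, 58: 37, 60: 2, 62: 10, 64: 65, 66: 179}
top 6535 [-0.0018  0.0038  0.0377] rect rel [-2.9111  1.1862] (array([47.5, 45.2]), 54.3)
{'x': 0.2921, 'y': -0.0007, 'z': 0.0017, 'wx': -0.0001, 'wy': -0.0004, 'wz': 0.0}
```

View pics/w11.png

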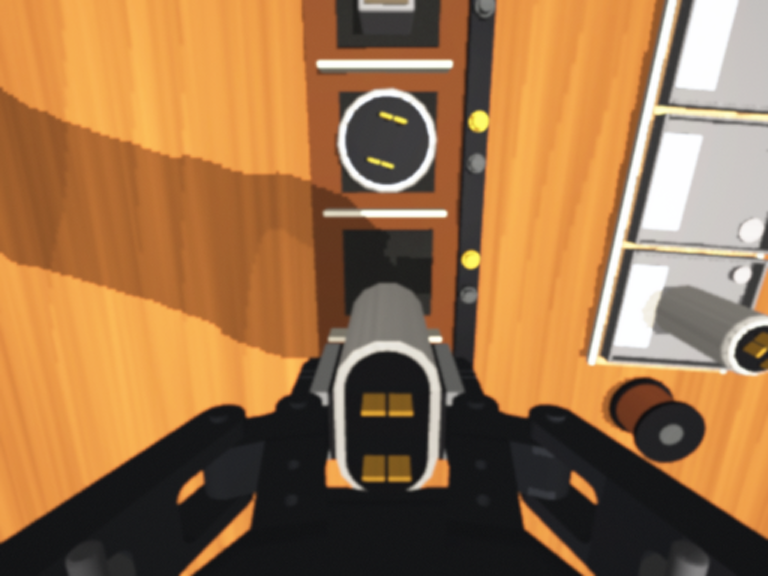

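>>> servo_tool --targets '[{"x": 0.1,"y": -0.001,"z": 0.001,"wx": 0,"wy": 0,"wz": 0},{"x": 0.2,"y": -0.001,"z": 0.001,"wx": 0,"wy": 0,"wz": 0},{"x": 0.26,"y": -0.001,"z": 0.001,"wx": 0,"wy": 0,"wz": 0},{"x": 0.275,"y": -0.001,"z": 0.001,"wx": 0,"wy": 0,"wz": 0},{"x": 0.283,"y": -0.001,"z": 0.001,"wx": 0,"wy": 0,"wz": 0},{"x": 0.288,"y": -0.001,"z": 0.001,"wx": 0,"wy": 0,"wz": 0},{"x": 0.291,"y": -0.001,"z": 0.001,"wx": 0,"wy": 0,"wz": 0},{"x": 0.292,"y": -0.001,"z": 0.001,"wx": 0,"wy": 0,"wz": 0},{"x": 0.292,"y": -0.001,"z": 0.001,"wx": 0,"wy": 0,"wz": 0},{"x": 0.292,"y": -0.001,"z": 0.001,"wx": 0,"wy": 0,"wz": 0}]'

```text
clock: 21.52
position: [0.4498, -0.1022, 0.0369]
tool_rot: [2.591, 1.568, 1.032]
force: [-5.5, 1.9, 25.8]
grip_width: 0.03
```

>>> servo_tool --targets '[{"x": 0,"y": 0,"z": 0,"wx": 0,"wy": 0,"wz": 0},{"x": 0,"y": 0,"z": 0,"wx": 0,"wy": 0,"wz": 0}]'

```text
clock: 21.78
position: [0.4501, -0.1022, 0.0372]
tool_rot: [2.397, 1.567, 0.838]
force: [0.7, 0.2, -1.4]
grip_width: 0.0296
```

>>> servo_tool --targets '[{"x": 0,"y": 0,"z": 0,"wx": 0,"wy": 0,"wz": 0},{"x": 0,"y": 0,"z": 0,"wx": 0,"wy": 0,"wz": 0},{"x": 0,"y": 0,"z": 0,"wx": 0,"wy": 0,"wz": 0},{"x": 0,"y": 0,"z": 0,"wx": 0,"wy": 0,"wz": 0},{"x": -0.04,"y": 0,"z": 0,"wx": 0,"wy": 0,"wz": 0},{"x": -0.15,"y": 0,"z": 0,"wx": 0,"wy": 0,"wz": 0},{"x": -0.3,"y": 0,"z": 0,"wx": 0,"wy": 0,"wz": 0},{"x": -0.4,"y": 0,"z": 0,"wx": 0,"wy": 0,"wz": 0},{"x": -0.4,"y": 0,"z": 0,"wx": 0,"wy": 0,"wz": 0},{"x": -0.4,"y": 0,"z": 0,"wx": 0,"wy": 0,"wz": 0}]' --grip 0.1

```text
clock: 23.02
position: [0.4495, -0.1024, 0.1975]
tool_rot: [2.399, 1.567, 0.841]
force: [0.2, 0.4, -0.6]
grip_width: 0.0468
```

Run:
```python
from m import *; from mv import *
o=bot.observe();print(o['clock'],o['position'],o['grip_width'],o['qpos'])
c=bot.get_calibration('wrist');p,d=save('wrist','w12.png');W=world('wrist',d,c)
caps(W,d,dict(oval=(.449,-.1025)),base=-.001)
plan(.6515,-.1235,.16,.013)
```

```text
23.025 [ 0.4495 -0.1024  0.1975] 0.046832202289976144 [-0.2882  0.3417  0.4844  2.0722 -0.2298  0.7756  0.3496]
oval 1319 mean [ 0.4483 -0.1011  0.0747] long-axis yaw from +y 0.002 rect [ 448.5 -102.1] [50.7 29.4] 89.9
{'x': 0.0931, 'y': 0.5048, 'z': 0.0592, 'wx': -0.0001, 'wy': -0.0005, 'wz': -0.0003}
```

>>> servo_tool --targets '[{"x": 0,"y": 0.13,"z": 0.015,"wx": 0,"wy": 0,"wz": 0},{"x": 0,"y": 0.27,"z": 0.03,"wx": 0,"wy": 0,"wz": 0},{"x": 0.03,"y": 0.4,"z": 0.045,"wx": 0,"wy": 0,"wz": 0},{"x": 0.06,"y": 0.505,"z": 0.059,"wx": 0,"wy": 0,"wz": 0},{"x": 0.09,"y": 0.505,"z": 0.059,"wx": 0,"wy": 0,"wz": 0},{"x": 0.09,"y": 0.505,"z": 0.059,"wx": 0,"wy": 0,"wz": 0},{"x": 0.09,"y": 0.505,"z": 0.059,"wx": 0,"wy": 0,"wz": 0}]' --grip 0.3

```text
clock: 23.95
position: [0.6509, -0.1236, 0.1615]
tool_rot: [2.722, 1.568, 1.163]
force: [0.1, 0.2, 0.3]
grip_width: 0.0556
```

Run:
```python
from m import *; from mv import *
o=bot.observe();print(o['clock'],o['position'],o['grip_width'],o['qpos'])
c=bot.get_calibration('wrist');p,d=save('wrist','w13.png',scale=1.5);W=world('wrist',d,c)
g=(.6515,-.1235)
m=(d>0)&(np.hypot(W[...,0]-g[0],W[...,1]-g[1])<.03)&(abs(W[...,2]-.081)<.005)
print(cv2.minEnclosingCircle((W[m][:,:2]*1000).astype(np.float32)))
caps(W,d,dict(tall=g))
plan(.6515,-.1235,.040,.013)
```

```text
23.95 [ 0.6509 -0.1236  0.1615] 0.05562494970537798 [-0.1649  0.6976  0.4261  1.5732 -0.338   0.9437  0.3849]
((651.47998046875, -124.5503158569336), 17.875913619995117)
tall 1244 mean [ 0.6513 -0.1227  0.0812] long-axis yaw from +y -1.317 rect [ 651.7 -124.2] [34.1 35.1] 60.0
{'x': 0.3047, 'y': 0.0003, 'z': 0.0008, 'wx': -0.0002, 'wy': -0.0005, 'wz': -0.0003}
```

View pics/w13.png

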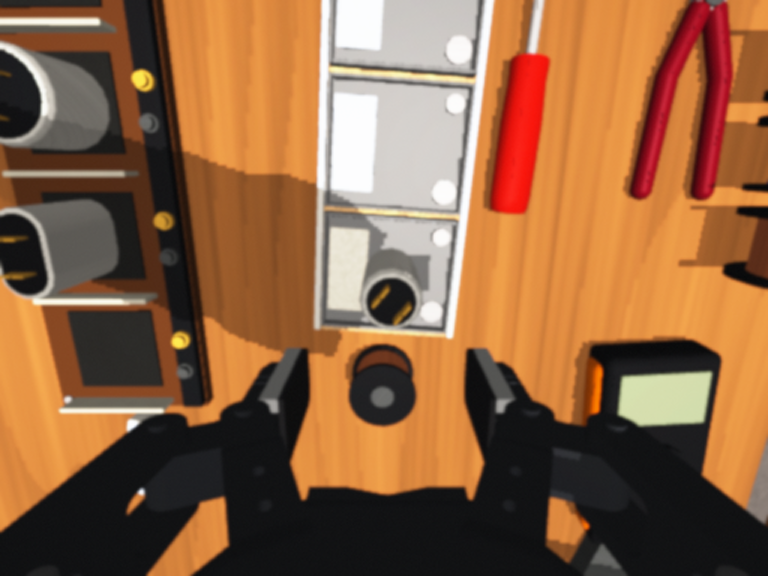

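>>> servo_tool --targets '[{"x": 0.1,"y": 0.001,"z": 0.002,"wx": 0,"wy": -0.0004,"wz": 0},{"x": 0.2,"y": 0.001,"z": 0.002,"wx": 0,"wy": -0.0004,"wz": 0},{"x": 0.27,"y": 0.001,"z": 0.002,"wx": 0,"wy": -0.0004,"wz": 0},{"x": 0.305,"y": 0.001,"z": 0.002,"wx": 0,"wy": -0.0004,"wz": 0},{"x": 0.305,"y": 0.001,"z": 0.002,"wx": 0,"wy": -0.0004,"wz": 0},{"x": 0.305,"y": 0.001,"z": 0.002,"wx": 0,"wy": -0.0004,"wz": 0}]'

```text
clock: 24.75
position: [0.6525, -0.1241, 0.0413]
tool_rot: [1.625, 1.567, 0.066]
force: [0.7, -0.7, 0.5]
grip_width: 0.0555
```

>>> servo_tool --targets '[{"x": 0,"y": 0,"z": 0,"wx": 0,"wy": 0,"wz": 0},{"x": 0,"y": 0,"z": 0,"wx": 0,"wy": 0,"wz": 0},{"x": 0,"y": 0,"z": 0,"wx": 0,"wy": 0,"wz": 0},{"x": 0,"y": 0,"z": 0,"wx": 0,"wy": 0,"wz": 0},{"x": 0,"y": 0,"z": 0,"wx": 0,"wy": 0,"wz": 0},{"x": 0,"y": 0,"z": 0,"wx": 0,"wy": 0,"wz": 0}]' --grip -1 --squeeze 35

```text
clock: 25.5
position: [0.6532, -0.1242, 0.0426]
tool_rot: [1.595, 1.565, 0.036]
force: [-1.2, 0.6, 8.3]
grip_width: 0.0355
```

>>> servo_tool --targets '[{"x": -0.02,"y": 0,"z": 0,"wx": 0,"wy": 0,"wz": 0},{"x": -0.1,"y": 0,"z": 0,"wx": 0,"wy": 0,"wz": 0},{"x": -0.2,"y": 0,"z": 0,"wx": 0,"wy": 0,"wz": 0},{"x": -0.3,"y": 0,"z": 0,"wx": 0,"wy": 0,"wz": 0},{"x": -0.3,"y": 0,"z": 0,"wx": 0,"wy": 0,"wz": 0},{"x": -0.3,"y": 0,"z": 0,"wx": 0,"wy": 0,"wz": 0}]'

```text
clock: 26.25
position: [0.6523, -0.124, 0.1625]
tool_rot: [1.648, 1.565, 0.09]
force: [-0.6, 0.6, -1.2]
grip_width: 0.0353
```

Run:
```python
from hc import *
hc(.038,.018,'w14.png')
plan(.4504,-.1863,.165,.013)
```

```text
26.25 [ 0.6523 -0.124   0.1625] 0.03532794122753033 down axis [ 0.0054  0.0005 -1.    ]
z hist mm {10: 72, 12: 74, 14: 77, 16: 62, 18: 81, 20: 81, 22: 88, 24: 86, 26: 93, 28: 101, 30: 100, 32: 140, 34: 277, 36: 712, 38: 2694, 40: 411, 42: 151, 44: 140, 46: 208, 48: 131, 50: 0, 52: 0, 54: 0, 56: 0, 58: 0, 60: 0, 62: 0, 64: 0, 66: 0}
top 4094 [-0.0006  0.0033  0.0387] rect rel [-0.4971  1.2917] (array([35.9, 33.2]), 19.8)
{'x': -0.01, 'y': -0.506, 'z': 0.1497, 'wx': -0.0002, 'wy': -0.0001, 'wz': -0.0007}
```

>>> servo_tool --targets '[{"x": -0.01,"y": -0.12,"z": 0.04,"wx": 0,"wy": 0,"wz": 0},{"x": -0.01,"y": -0.25,"z": 0.075,"wx": 0,"wy": 0,"wz": 0},{"x": -0.01,"y": -0.38,"z": 0.115,"wx": 0,"wy": 0,"wz": -0.0007},{"x": -0.01,"y": -0.506,"z": 0.15,"wx": 0,"wy": 0,"wz": -0.0007},{"x": -0.01,"y": -0.506,"z": 0.15,"wx": 0,"wy": 0,"wz": -0.0007},{"x": -0.01,"y": -0.506,"z": 0.15,"wx": 0,"wy": 0,"wz": -0.0007},{"x": -0.01,"y": -0.506,"z": 0.15,"wx": 0,"wy": 0,"wz": -0.0007}]'

```text
clock: 27.18
position: [0.451, -0.1861, 0.1646]
tool_rot: [-2.338, 1.57, 2.387]
force: [-0.7, -0.8, -1.0]
grip_width: 0.0354
```

Run:
```python
from hc import *
hc(.039,.018,'w15.png')
plan(.4504,-.1863,.041,.013)
```

```text
27.175 [ 0.451  -0.1861  0.1646] 0.03539438615060119 down axis [-0.0004  0.0003 -1.    ]
z hist mm {10: 70, 12: 66, 14: 71, 16: 76, 18: 81, 20: 85, 22: 91, 24: 94, 26: 91, 28: 104, 30: 108, 32: 135, 34: 301, 36: 712, 38: 2616, 40: 472, 42: 149, 44: 144, 46: 198, 48: 139, 50: 0, 52: 0, 54: 0, 56: 0, 58: 0, 60: 0, 62: 0, 64: 0, 66: 0}
top 4046 [-0.0006  0.0031  0.0389] rect rel [-0.1487  0.8628] (array([33.3, 35.3]), 89.6)
{'x': 0.3091, 'y': -0.0013, 'z': 0.0006, 'wx': 0.0, 'wy': -0.0, 'wz': 0.0001}
```

View pics/w15.png

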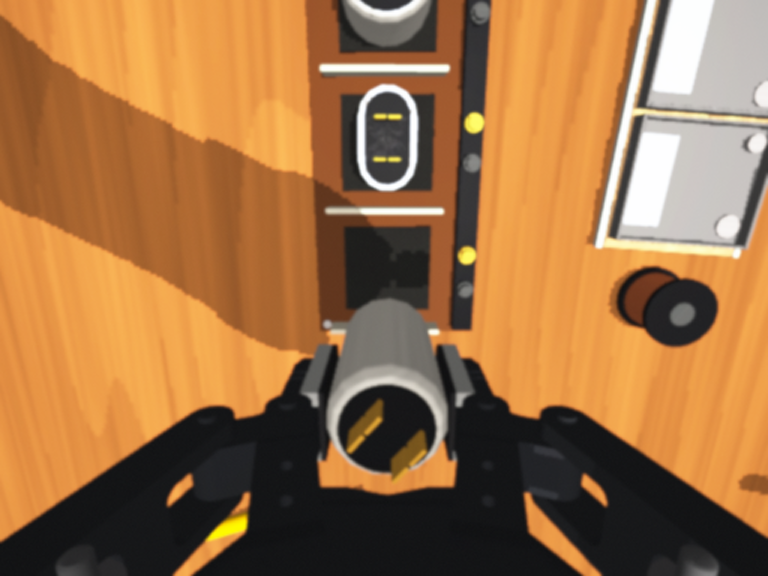

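The oval stands on the middle of pad 3 (387,137), and the tall can is held upright. I'll lower it now.

>>> servo_tool --targets '[{"x": 0.1,"y": -0.001,"z": 0.001,"wx": 0,"wy": 0,"wz": 0},{"x": 0.2,"y": -0.001,"z": 0.001,"wx": 0,"wy": 0,"wz": 0},{"x": 0.275,"y": -0.001,"z": 0.001,"wx": 0,"wy": 0,"wz": 0},{"x": 0.292,"y": -0.001,"z": 0.001,"wx": 0,"wy": 0,"wz": 0},{"x": 0.3,"y": -0.001,"z": 0.001,"wx": 0,"wy": 0,"wz": 0},{"x": 0.304,"y": -0.001,"z": 0.001,"wx": 0,"wy": 0,"wz": 0},{"x": 0.307,"y": -0.001,"z": 0.001,"wx": 0,"wy": 0,"wz": 0},{"x": 0.309,"y": -0.001,"z": 0.001,"wx": 0,"wy": 0,"wz": 0},{"x": 0.309,"y": -0.001,"z": 0.001,"wx": 0,"wy": 0,"wz": 0},{"x": 0.309,"y": -0.001,"z": 0.001,"wx": 0,"wy": 0,"wz": 0}]'

```text
clock: 28.48
position: [0.4509, -0.1865, 0.0415]
tool_rot: [2.023, 1.57, 0.466]
force: [-0.8, 1.2, 7.1]
grip_width: 0.0351
```

>>> servo_tool --targets '[{"x": 0,"y": 0,"z": 0,"wx": 0,"wy": 0,"wz": 0},{"x": 0,"y": 0,"z": 0,"wx": 0,"wy": 0,"wz": 0}]'

```text
clock: 28.72
position: [0.451, -0.1865, 0.0417]
tool_rot: [1.805, 1.57, 0.248]
force: [-0.2, 0.0, -1.1]
grip_width: 0.035
```

>>> servo_tool --targets '[{"x": 0.001,"y": 0,"z": 0,"wx": 0,"wy": 0,"wz": 0},{"x": 0.001,"y": 0,"z": 0,"wx": 0,"wy": 0,"wz": 0},{"x": 0.001,"y": 0,"z": 0,"wx": 0,"wy": 0,"wz": 0},{"x": 0.001,"y": 0,"z": 0,"wx": 0,"wy": 0,"wz": 0},{"x": -0.04,"y": 0,"z": 0,"wx": 0,"wy": 0,"wz": 0},{"x": -0.15,"y": 0,"z": 0,"wx": 0,"wy": 0,"wz": 0},{"x": -0.3,"y": 0,"z": 0,"wx": 0,"wy": 0,"wz": 0},{"x": -0.43,"y": 0,"z": 0,"wx": 0,"wy": 0,"wz": 0},{"x": -0.55,"y": 0.1,"z": 0,"wx": 0,"wy": 0,"wz": 0},{"x": -0.6,"y": 0.25,"z": 0,"wx": 0,"wy": 0,"wz": 0},{"x": -0.6,"y": 0.4,"z": 0,"wx": 0,"wy": 0,"wz": 0},{"x": -0.6,"y": 0.5,"z": 0,"wx": 0,"wy": 0,"wz": 0}]' --grip 0.2

```text
clock: 30.22
position: [0.6526, -0.1832, 0.2829]
tool_rot: [1.468, 1.569, -0.089]
force: [-0.1, 0.2, -0.3]
grip_width: 0.0513
```

>>> servo_tool --targets '[{"x": 0,"y": 0,"z": 0.2,"wx": 0,"wy": 0,"wz": 0},{"x": 0,"y": 0,"z": 0.2,"wx": 0,"wy": 0,"wz": 0},{"x": 0,"y": 0,"z": 0.2,"wx": 0,"wy": 0,"wz": 0},{"x": 0,"y": 0,"z": 0.2,"wx": 0,"wy": 0,"wz": 0}]'

```text
clock: 30.72
position: [0.6538, -0.262, 0.2836]
tool_rot: [1.786, 1.569, 0.23]
force: [-0.4, 0.4, -0.3]
grip_width: 0.0512
```

Run:
```python
from m import *
o=bot.observe();print(o['clock'],o['position'],o['force'])
p,d=save('top','t5.png',crop=(160,130,420,310),scale=3);W=world('top',d)
Q=dict(box=(.447,.065),wide=(.448,-.019),oval=(.449,-.1025),tall=(.4505,-.186))
for n in Q:
    try: caps(W,d,Q,base=-.001,names=[n])
    except Exception: print(n,'hidden')
```

```text
30.725 [ 0.6538 -0.262   0.2836] [-0.3621  0.3772 -0.3134]
box 283 mean [0.4478 0.0635 0.0549] long-axis yaw from +y 0.02 rect [447.4  66.1] [51.  27.6] 88.6
wide 454 mean [ 0.4495 -0.0211  0.0651] long-axis yaw from +y 1.254 rect [448.7 -21.2] [48.2 50. ] 88.5
oval 293 mean [ 0.4509 -0.104   0.0755] long-axis yaw from +y -0.0 rect [ 451.2 -104.6] [50.1 29. ] 88.4
tall 214 mean [ 0.4516 -0.1876  0.0809] long-axis yaw from +y -0.455 rect [ 451.4 -187.9] [34.3 32.9] 88.0
```

View pics/t5.png

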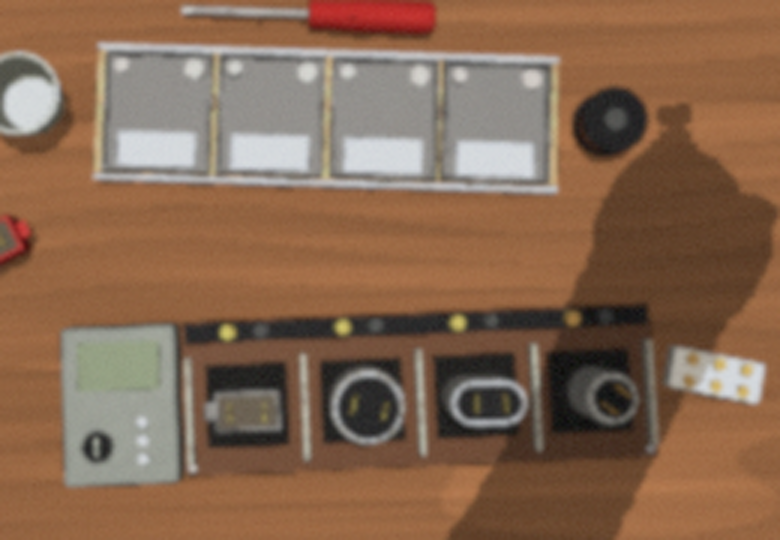

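```bash
python3 -c "
from workcell import bot
print(bot.job_done())"
```

```text
the job is handed in; nothing more can be done
None
```

All four capacitors are in the test rack in the tray order, left to right: box, wide, oval, tall. I handed the job in at about 31 s of the 106 s allowed, with the gripper open and well clear.

- **Placement:** In the last top-camera check, every capacitor centre was within about 2 mm of its pad centre. The tops were at 55, 65, 75 and 81 mm, so all four stand upright. The top and wrist cameras differed by 2–3 mm, which is about the calibration tolerance.
- **Set-down:** All were lowered until they touched the pad before release. The oval's wrist reading reached 26 N on contact, and I took that pressure off before letting go. The other three stayed at 14 N or less.
- **Failures:** The only refused command was my first move, which left out some of the row values. No check failed.

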